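# Lock the bayonet lid of the airbrush wash pot

## Robot

A 6-joint arm with a two-finger parallel gripper is mounted at the origin on a cart in front of the work surface, level with it; the furniture and walls round the work are solid. World frame = base frame: x ahead of the robot, y to its left, z up, the work surface at z = 0. Lengths are in m, angles in rad, forces in N, time in s.
With the tool pointing down it reaches from about 0.3 to 0.775 m from the base axis. Payload 14.6 kg.
Tool frame: the origin (TCP) lies midway between the tips of the shut fingers; the grasp point (between the pads) lies 19 mm behind it (ctrl.pinch_z is the distance from the TCP to the grasp point, in m); z points along the fingers, y is the line along which they close (so a half turn about z gives the same grasp; the last joint's range is limited). The gripper opens to 94 mm and grips with 3 to 60 N. Pads are 16 mm wide; open, the fingers measure 119 mm over their backs; the gripper's body (75 mm by 177 mm) begins 78 mm behind the grasp point.
Start: joints at [-1.398, 0.3, 1.521, -0, 1.321, -0.067], TCP at [0.131, -0.534, 0.205] pointing down, gripper open.
Joint ranges: [-3.03, 3.03], [-0.79, 2.21], [0.23, 2.52], [-1.04, 4.18], [0, 3.07], [-2.55, 2.55]. Speed limits (rad/s): [2.22, 2.22, 2.57, 3.14, 3.14, 3.14].

## Interface

Orientations are given as [roll, pitch, yaw] about the fixed x, y, z axes, in that order (R = Rz(yaw) Ry(pitch) Rx(roll)).
In Python, from station import ctrl gives the robot as it stands.
- The arm moves only by the tool jog_arm, never from a script. Its argument "motion" is a list of rows, each a list of 7 numbers: the shift along the tool's x, y, z in m, then the turn, a rotation vector about the tool's x, y, z in rad, then the opening, from -1 (shut) to 1 (fully open). In form: [[tx, ty, tz, rx, ry, rz, gripper], ...]. A call has 1 to 5 rows; each row shifts and turns the commanded pose from where the row before left it, along the tool's axes as they then stand; what a row does not reach is not made up. A row lasts 1/10 s, in which the tool goes at most 50 mm and 8.59 degrees, less where a joint would pass 70% of its speed; a pose out of reach is approached as far as the arm can. A call is refused whole if a number of a shift passes 0.05 or a number of a turn 0.15, either way. A call with a gripper value outside its range is refused whole. The fingers move at their own pace and stop on an object; "squeeze" is the grip in N (left out, the last holds). Time passes only in rows, so rows that do not move let the fingers close. It gives the time, the measured TCP pose, the force, the opening and the grip force at its end, in the units of the state.
- ctrl.get_obs(): the state, without advancing time (a new reading comes with each control period).
- ctrl.camera(name): name is "side" or "top"; returns the picture (400x640x3 uint8, red, green, blue); there is no depth.
- ctrl.camera_model(name): a dict with "intrinsics" (3x3 intrinsics, pixels), "rvec" (rotation vector, rad) and "tvec" (3), from world to camera coordinates, as OpenCV has them. Camera axes: x right, y down, z forward; pixel columns grow to the right and rows downward; lengths in m; the calibration is good to about 2 mm. A picture is of the moment at which its call begins. camera_model takes no time and is no camera call.
- ctrl.hand_in(): hands the job in; it is judged then, once.
The state is a dict: "time_s": time; "qpos": joint angles; "joint_vel": joint speeds; "tau": joint torques, N m; "ee_pos": TCP position; "eef_rot": TCP orientation; "force": force on the tool from outside, world axes, zero at the start; "moment": the same for the moment, N m; "grip_width": finger opening in m; "grip_force": force on a finger pad.
Only numpy, scipy, OpenCV 4.12 (cv2) and the standard library are available. Lean on these libraries where they do the work, as an engineer would, in place of code of your own. Each camera call takes 0.05 s, during which the arm holds its last target. There are 200 camera calls.

## Task

Two airbrush wash pots are screwed to the bench; the lid of one is only set in place: it stands proud of its pot, with its grip bar across the long side of the base plate. Press that lid down against its spring, turn it a quarter turn clockwise (seen from above) until the bar lies along the base plate, and let go, so that it stays locked down. Leave the lid of the other pot, which is already locked, as it is.

Things in the scene. Friction and masses are not known exactly. Their poses are not given: they have to be found in the camera images.
- wash_pot: Pot with the unlocked lid: grey, 78 mm across, 60 mm high, fixed on a dark base plate 130 (x) x 84 (y) mm. Origin: on its axis at bench height, z up. Its two L-slots let the lid turn only clockwise from above, only when pressed 7 to 10.5 mm down (bottom) from its start; the spring pushes back 2.4 to 9 N. Released after turning to the stop it rises to 7 mm below its start and stays.
- wash_lid_bar (a point): Centre of the unlocked lid's black grip bar, on the lid's axis: 56 long (x), 14 thick (y), 22 mm high (z), pinched across y from above. It is 30 mm above the flat lid (63 mm across), on a 16 mm stem. Start: 96 mm above the bench, bar across the plate (along pot y, +-8 degrees). Locked: 89 mm, bar along pot x, either way round; there the slots end. Loose lid, 0.1 to 0.16 kg.
- second_pot: Pot of the same kind and size whose lid is already locked. Origin: on its axis at bench height; x along the long side of its base plate, z up.
- second_lid_bar (a point): Centre of the grip bar of the locked lid, same sizes as the other: 89 mm above the bench, bar (x) along the second pot's x, the long side of its base plate. To be left alone.
Not all that is in view belongs to the job. What is shaped like the part that bears wash_lid_bar but blue or yellow is not meant. What is shaped like the part that bears second_lid_bar but orange is not meant.

How it is judged:
By the outcome, as a careful person would: the job done as asked, in the order asked, and still so for the second after the job is handed in, with the robot touching nothing.
It also fails if it takes over 35 s, if anything falls off the work surface, if the arm or the gripper's body presses on something with over 40 N, if the wrist force passes 120 N, or if a joint passes its speed limit or range.

## Working session

There is one attempt and no reset: what is moved stays moved. The work goes in short steps, Python scripts to look and compute and a tool call to move; the robot and the scene stay as the last step left them, time stands still between calls to the robot, and variables do not carry over. Pictures are saved under pics/ and viewed, at most 10 in all, crops included, and the job is handed in when it is done.

Besides the shell and the picture viewer there is one more tool, called after "Call:" in YAML: its name, and indented under it one key for each argument. jog_arm: Moves the arm, as the interface text tells. Its arguments: {"type":"object","properties":{"motion":{"type":"array"},"squeeze":{"type":"number"}},"required":["motion"]}

```bash
mkdir -p pics; python3 - <<'E'
from station import ctrl
import cv2
for n in("top","side"):
    cv2.imwrite(f"pics/{n}0.png",ctrl.camera(n)[:,:,::-1])
    m=ctrl.camera_model(n);print(n,m)
o=ctrl.get_obs();print(o,ctrl.pinch_z)
E
```

```text
top {'intrinsics': array([[379.96464777,   0.        , 317.39844368],
       [  0.        , 379.96464777, 198.33574307],
       [  0.        ,   0.        ,   1.        ]]), 'rvec': array([ 2.18435945, -2.20124008,  0.08348724]), 'tvec': array([-0.04037483,  0.48844698,  1.12311927])}
side {'intrinsics': array([[399.63130695,   0.        , 315.70082267],
       [  0.        , 399.63130695, 196.87976131],
       [  0.        ,   0.        ,   1.        ]]), 'rvec': array([ 0.28806133, -2.43332078,  1.68404485]), 'tvec': array([0.45985051, 0.11928064, 0.9293143 ])}
{'time_s': 0.1, 'qpos': array([-1.39758454e+00,  3.00434981e-01,  1.52150945e+00,  1.48309876e-05,
        1.32070123e+00, -6.65663334e-02]), 'joint_vel': array([ 2.53409184e-03, -5.14517595e-04, -1.71315219e-03, -6.54692669e-05,
        1.72553453e-04, -1.17415396e-04]), 'tau': array([-1.58883204e-04, -5.32648695e+01, -3.53288162e+01,  7.08965259e-02,
        2.35083851e-02, -3.63315735e-05]), 'ee_pos': array([ 0.13059666, -0.53403069,  0.20493644]), 'eef_rot': array([-3.14054293e+00, -8.43770226e-05,  2.39774397e-01]), 'force': array([-0.10685733,  0.4799467 , -0.59506317]), 'moment': array([0.01319795, 0.03870456, 0.01013361]), 'grip_force': 0.0, 'grip_width': 0.09396431275508633} 0.0188
```

View pics/top0.png

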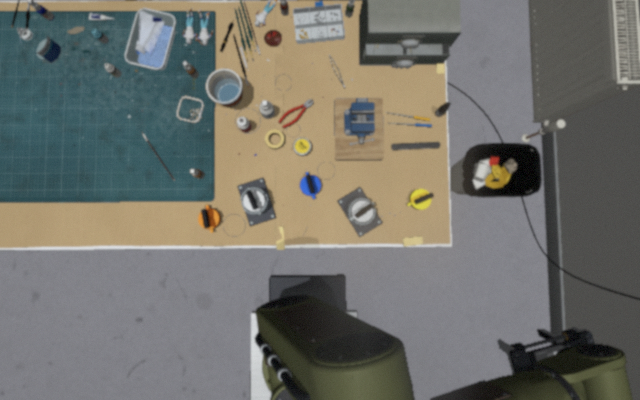

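View pics/side0.png

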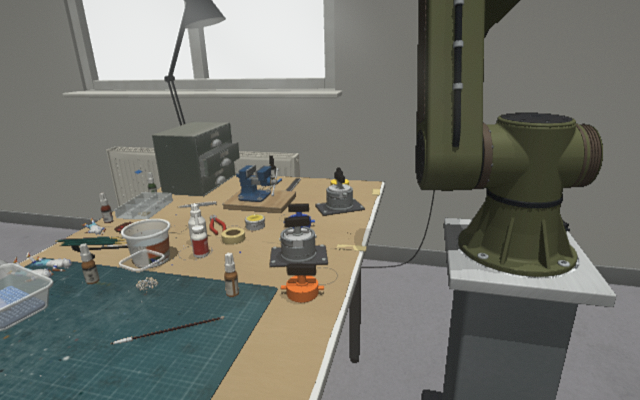

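Top view: grey pots on dark plates are at (256,200) and (361,211). The loose lids are orange (209,217), blue (311,185) and yellow (421,199). I'll crop the two pots closely to see which bar lies across its plate.

```bash
python3 - <<'E'
import cv2,numpy as np
a=cv2.imread("pics/top0.png")
f=lambda im,x,y,w,h,s:cv2.resize(im[y:y+h,x:x+w],None,fx=s,fy=s,interpolation=cv2.INTER_CUBIC)
b=cv2.imread("pics/side0.png")
t=np.hstack([f(a,226,170,60,60,6.5),f(a,331,181,60,60,6.5)])
cv2.imwrite("pics/c.png",t)
E
```

```text
(no output)
```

View pics/c.png

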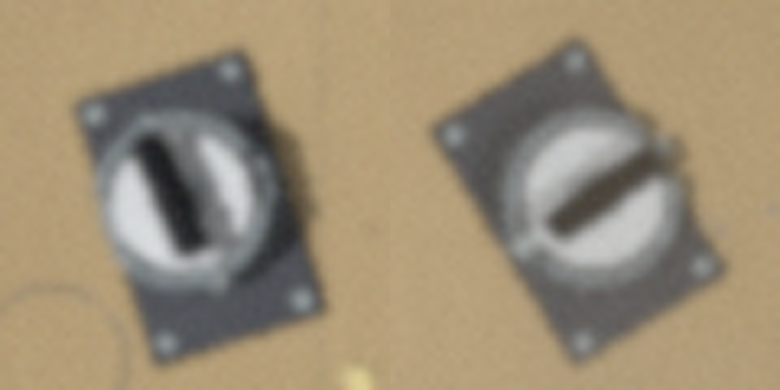

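The crop shows the left pot's bar running along its plate, so that lid is locked. The right pot's bar, from (356,216) to (372,206) in the top image, runs across its plate, so the right pot (361,211) is the target. Next I'll work out its position.

```bash
cat > h.py <<'E'
import numpy as np,cv2
from station import ctrl
def ray(n,px,z):
    m=ctrl.camera_model(n);R=cv2.Rodrigues(m["rvec"])[0];C=-R.T@m["tvec"]
    out=[]
    for p in np.atleast_2d(px):
        d=R.T@np.linalg.inv(m["intrinsics"])@np.r_[p,1];out.append(C+d*(z-C[2])/d[2])
    return np.array(out)
def proj(n,P):
    m=ctrl.camera_model(n);return cv2.projectPoints(np.array(P,float).reshape(-1,3),m["rvec"],m["tvec"],m["intrinsics"],None)[0].reshape(-1,2)
E
python3 - <<'E'
from h import *
c=lambda P:np.array([[331+(x-390+.5)/6.5-.5,181+(y+.5)/6.5-.5] for x,y in P])
k=ray("top",c([(433,128),(578,38),(725,268),(578,362)]),.006)
print(k.round(4),k.mean(0).round(4),np.linalg.norm(np.diff(k,axis=0),axis=1))
d=k[2]-k[1]+k[3]-k[0];print("plate yaw",np.arctan2(d[1],d[0]))
b=ray("top",c([(552,228),(660,158)]),.107);print(b.round(4),b.mean(0),np.linalg.norm(b[1]-b[0]),np.arctan2(*(b[1]-b[0])[1::-1]))
print(ray("top",c([(596,199)]),.066),"lid centre")
for p in (k.mean(0),b.mean(0)): print(proj("side",[[p[0],p[1],.107],[p[0],p[1],.0]]),proj("top",[p[0],p[1],.107]))
s=cv2.imread("pics/side0.png")[155:225,300:380]
cv2.imwrite("pics/d.png",cv2.resize(s,None,fx=8,fy=8,interpolation=cv2.INTER_CUBIC))
E
```

```text
[[ 0.4825 -0.1041  0.006 ]
 [ 0.5241 -0.1723  0.006 ]
 [ 0.4164 -0.239   0.006 ]
 [ 0.3735 -0.17    0.006 ]] [ 0.4491 -0.1714  0.006 ] [0.07991959 0.12672287 0.08125514]
plate yaw -2.5925255386597286
[[ 0.4336 -0.1477  0.107 ]
 [ 0.4629 -0.1941  0.107 ]] [ 0.44824081 -0.17090694  0.107     ] 0.0548533498736892 -1.0064096273014334
[[ 0.44698828 -0.17185966  0.066     ]] lid centre
[[338.38660023 173.38711957]
 [338.68626471 207.64653507]] [[363.9831458  209.94904734]]
[[338.64607814 173.44889099]
 [338.93779435 207.72470623]] [[363.81727176 210.26302186]]
```

View pics/d.png

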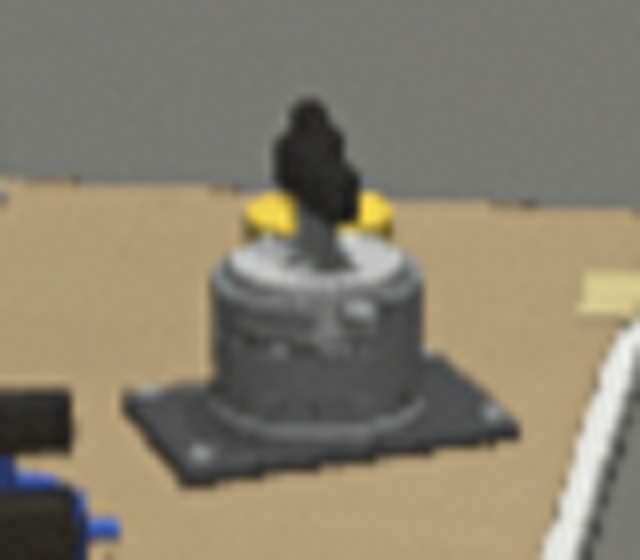

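The pot axis is at about (0.4485,-0.171), with the plate yaw at 31.5° and the bar at 122.3°. The side crop agrees, with the bar at about (339,175). I'll grasp at tool yaw 2.13 and finish at 0.55. First I travel at height.

Call:
jog_arm:
  motion:
    - [0.033,-0.023,0,0,0,0,1]
    - [0.033,-0.023,0,0,0,0,1]
    - [0.033,-0.023,0,0,0,0,1]
    - [0.033,-0.023,0,0,0,0,1]
    - [0.033,-0.023,0,0,0,0,1]

```text
time_s: 0.6
ee_pos: [0.2643, -0.3819, 0.2053]
eef_rot: [-3.141, 0.0, 0.239]
force: [0.8, -0.1, 1.1]
grip_width: 0.0943
grip_force: 0.0
```

Call:
jog_arm:
  motion:
    - [0.033,-0.023,0,0,0,0,1]
    - [0.033,-0.023,0,0,0,0,1]
    - [0.033,-0.023,0,0,0,0,1]
    - [0.033,-0.023,0,0,0,0,1]
    - [0.033,-0.023,0,0,0,0,1]

```text
time_s: 1.1
ee_pos: [0.3973, -0.231, 0.2054]
eef_rot: [-3.141, 0.0, 0.24]
force: [0.5, -0.4, -0.6]
grip_width: 0.094
grip_force: 0.0
```

Call:
jog_arm:
  motion:
    - [0.033,-0.023,0,0,0,0,1]
    - [0.033,-0.023,0,0,0,0,1]
    - [0,0,0,0,0,-0.14,1]
    - [0,0,0,0,0,-0.14,1]
    - [0,0,0,0,0,-0.14,1]

```text
time_s: 1.6
ee_pos: [0.4498, -0.1717, 0.2051]
eef_rot: [-3.141, 0.0, 0.666]
force: [0.2, 0.0, -0.9]
grip_width: 0.094
grip_force: 0.0
```

Call:
jog_arm:
  motion:
    - [0,0,0,0,0,-0.14,1]
    - [0,0,0,0,0,-0.14,1]
    - [0,0,0,0,0,-0.14,1]
    - [0,0,0,0,0,-0.14,1]
    - [0,0,0,0,0,-0.14,1]

```text
time_s: 2.1
ee_pos: [0.4496, -0.172, 0.2052]
eef_rot: [-3.141, -0.0, 1.366]
force: [0.8, 0.5, -0.9]
grip_width: 0.0941
grip_force: 0.0
```

Call:
jog_arm:
  motion:
    - [0,0,0,0,0,-0.14,1]
    - [0,0,0,0,0,-0.14,1]
    - [0,0,0,0,0,-0.14,1]
    - [0,0,0,0,0,0,1]
    - [0,0,0,0,0,0,1]

```text
time_s: 2.6
ee_pos: [0.4497, -0.1721, 0.2053]
eef_rot: [-3.141, -0.0, 1.776]
force: [-0.1, 0.4, -0.0]
grip_width: 0.0941
grip_force: 0.0
```

Call:
jog_arm:
  motion:
    - [0,0,0,0,0,-0.12,1]
    - [0,0,0,0,0,-0.12,1]
    - [0,0,0,0,0,-0.12,1]
    - [0,0,0.03,0,0,0,1]
    - [0,0,0.03,0,0,0,1]

```text
time_s: 3.1
ee_pos: [0.45, -0.1722, 0.1451]
eef_rot: [3.141, 0.001, 2.136]
force: [0.4, -0.3, -0.3]
grip_width: 0.0941
grip_force: 0.0
```

Call:
jog_arm:
  motion:
    - [0,0,0.025,0,0,0,1]
    - [0,0,0.02,0,0,0,1]
    - [0,0,0.015,0,0,0,1]
    - [0,0,0.006,0,0,0,1]
    - [0,0,0,0,0,0,1]

```text
time_s: 3.6
ee_pos: [0.4495, -0.172, 0.079]
eef_rot: [-3.141, -0.001, 2.138]
force: [-0.0, 0.2, -0.1]
grip_width: 0.0941
grip_force: 0.0
```

```bash
python3 - <<'E'
import cv2,numpy as np
from station import ctrl
a=ctrl.camera("top")[140:260,300:420,::-1];b=ctrl.camera("side")[130:230,290:390,::-1]
cv2.imwrite("pics/e.png",np.hstack([cv2.resize(i,(390,390),interpolation=cv2.INTER_CUBIC) for i in(a,b)]))
o=ctrl.get_obs();print(o["ee_pos"],o["eef_rot"],o["force"])
E
```

```text
[ 0.45006443 -0.17225871  0.08012034] [3.14113747e+00 7.11203761e-04 2.13860969e+00] [ 1.11479851 -0.32623845 -0.22015573]
```

View pics/e.png

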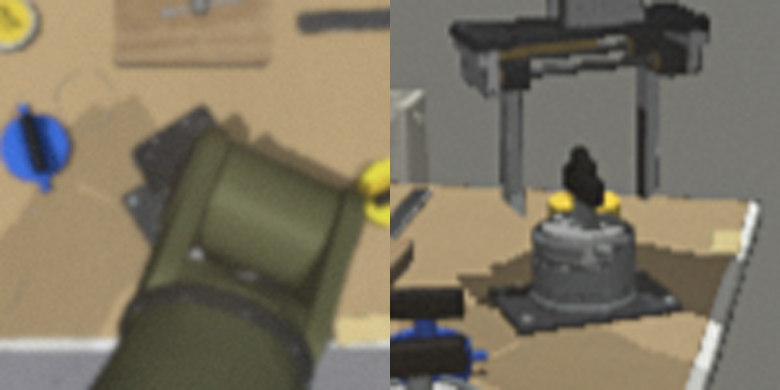

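The fingers straddle the bar, with its midpoint between them in the side view, so I close.

Call:
jog_arm:
  motion:
    - [0,0,0,0,0,0,-1]
    - [0,0,0,0,0,0,-1]
    - [0,0,0,0,0,0,-1]
    - [0,0,0,0,0,0,-1]
    - [0,0,0,0,0,0,-1]
  squeeze: 30

```text
time_s: 4.2
ee_pos: [0.4498, -0.1721, 0.0795]
eef_rot: [3.141, 0.0, 2.14]
force: [0.6, -0.9, 0.5]
grip_width: 0.0575
grip_force: 0.0
```

Call:
jog_arm:
  motion:
    - [0,0,0,0,0,0,-1]
    - [0,0,0,0,0,0,-1]
    - [0,0,0,0,0,0,-1]

```text
time_s: 4.5
ee_pos: [0.4497, -0.1721, 0.0794]
eef_rot: [-3.142, -0.0, 2.14]
force: [-0.4, 0.6, 0.0]
grip_width: 0.0334
grip_force: 0.0
```

Call:
jog_arm:
  motion:
    - [0,0,0,0,0,0,-1]
    - [0,0,0,0,0,0,-1]
    - [0,0,0,0,0,0,-1]
    - [0,0,0,0,0,0,-1]
    - [0,0,0,0,0,0,-1]

```text
time_s: 5.0
ee_pos: [0.4497, -0.1721, 0.0794]
eef_rot: [-3.141, -0.0, 2.14]
force: [-1.5, -0.6, 0.2]
grip_width: 0.0147
grip_force: 30.0
```

Call:
jog_arm:
  motion:
    - [0,0,0.003,0,0,0,-1]
    - [0,0,0.003,0,0,0,-1]
    - [0,0,0.003,0,0,0,-1]
    - [0,0,0,0,0,0,-1]
    - [0,0,0,0,0,0,-1]

```text
time_s: 5.5
ee_pos: [0.4499, -0.1722, 0.0705]
eef_rot: [3.141, 0.0, 2.14]
force: [-1.9, 0.2, 7.2]
grip_width: 0.0145
grip_force: 30.0
```

Call:
jog_arm:
  motion:
    - [0,0,0,0,0,0.08,-1]
    - [0,0,0,0,0,0.08,-1]
    - [0,0,0,0,0,0.08,-1]
    - [0,0,0,0,0,0.08,-1]
    - [0,0,0,0,0,0,-1]

```text
time_s: 6.0
ee_pos: [0.4499, -0.1722, 0.0705]
eef_rot: [3.141, 0.0, 1.817]
force: [-2.0, 0.4, 7.0]
grip_width: 0.0143
grip_force: 30.0
```

```bash
python3 -c "
from station import ctrl
o=ctrl.get_obs();print(o['ee_pos'],o['eef_rot'],o['force'],o['moment'],o['qpos'])"
```

```text
[ 0.4498553  -0.17216073  0.07054189] [3.14137949e+00 2.35310980e-04 1.81705752e+00] [-1.96003283  0.35037378  7.02819641] [-0.04750253  0.35808409  0.02895718] [-4.41538600e-01  3.15002698e-01  1.84692153e+00 -5.59960413e-05
  9.79354343e-01 -6.87768605e-01]
```

Turning freely: low moment, bar still gripped. Continuing toward yaw 0.55.

Call:
jog_arm:
  motion:
    - [0,0,0,0,0,0.1,-1]
    - [0,0,0,0,0,0.1,-1]
    - [0,0,0,0,0,0.1,-1]
    - [0,0,0,0,0,0.1,-1]
    - [0,0,0,0,0,0.1,-1]

```text
time_s: 6.5
ee_pos: [0.4488, -0.1719, 0.07]
eef_rot: [-3.139, 0.0, 1.316]
force: [-8.0, -0.2, 6.7]
grip_width: 0.015
grip_force: 30.2
```

Call:
jog_arm:
  motion:
    - [0,0,0,0,0,0.1,-1]
    - [0,0,0,0,0,0.1,-1]
    - [0,0,0,0,0,0.1,-1]
    - [0,0,0,0,0,0.1,-1]
    - [0,0,0,0,0,0.1,-1]

```text
time_s: 7.0
ee_pos: [0.4479, -0.1714, 0.0696]
eef_rot: [-3.137, 0.002, 0.816]
force: [-12.0, 3.9, 7.6]
grip_width: 0.0148
grip_force: 30.5
```

```bash
python3 -c "
from station import ctrl
o=ctrl.get_obs();print(o['ee_pos'],o['eef_rot'],o['force'],o['moment'],o['grip_width'])"
```

```text
[ 0.44791497 -0.17141338  0.06963061] [-3.13685533e+00  2.07107280e-03  8.16356619e-01] [-12.03816339   3.87422708   7.64409318] [0.72064775 2.55828981 0.40481912] 0.014781749127060283
```

Side force is building because the axis is a couple of mm off. I'll shift to relieve it, then go on.

Call:
jog_arm:
  motion:
    - [-0.0005,-0.0013,-0.0005,0,0,0,-1]
    - [-0.0005,-0.0013,0,0,0,0,-1]
    - [0,0,0,0,0,0.06,-1]
    - [0,0,0,0,0,0.06,-1]
    - [0,0,0,0,0,0,-1]

```text
time_s: 7.5
ee_pos: [0.4474, -0.1712, 0.0712]
eef_rot: [3.141, -0.0, 0.698]
force: [-2.7, -0.4, 5.8]
grip_width: 0.0144
grip_force: 30.0
```

```bash
python3 -c "
from station import ctrl
o=ctrl.get_obs();print(o['ee_pos'],o['eef_rot'],o['force'],o['moment'],o['grip_width'])"
```

```text
[ 0.44737147 -0.17119191  0.07115548] [ 3.14088275e+00 -2.55728306e-04  6.98312964e-01] [-2.72132883 -0.41582631  5.84360768] [-0.06683579  0.52576926  0.02325324] 0.014434114228514395
```

Call:
jog_arm:
  motion:
    - [0,0,0.0007,0,0,0.05,-1]
    - [0,0,0,0,0,0.05,-1]
    - [0,0,0,0,0,0.04,-1]
    - [0,0,0,0,0,0.03,-1]
    - [0,0,0,0,0,0,-1]

```text
time_s: 8.0
ee_pos: [0.4473, -0.1711, 0.0704]
eef_rot: [3.141, -0.0, 0.529]
force: [-3.2, 0.7, 5.5]
grip_width: 0.0144
grip_force: 30.0
```

```bash
python3 -c "
from station import ctrl
o=ctrl.get_obs();print(o['ee_pos'],o['eef_rot'],o['force'],o['moment'],o['grip_width'])"
```

```text
[ 0.44725402 -0.17111334  0.0704118 ] [ 3.14128344e+00 -1.89159723e-04  5.29368170e-01] [-3.19580384  0.68362461  5.53682604] [0.10091121 0.55954276 0.09157409] 0.014396405683484114
```

Call:
jog_arm:
  motion:
    - [0,0,0,0,0,0.03,-1]
    - [0,0,0,0,0,0.03,-1]
    - [0,0,0,0,0,0,-1]

```text
time_s: 8.3
ee_pos: [0.4472, -0.171, 0.0704]
eef_rot: [3.142, -0.0, 0.47]
force: [-3.3, 0.2, 7.3]
grip_width: 0.0149
grip_force: 30.1
```

```bash
python3 -c "
from station import ctrl
o=ctrl.get_obs();print(o['ee_pos'],o['eef_rot'],o['force'],o['moment'],o['grip_width'])"
```

```text
[ 0.44717478 -0.17100711  0.07036587] [ 3.14153717e+00 -6.68248071e-05  4.69513804e-01] [-3.31160215  0.21507122  7.34817539] [0.13913491 0.66710152 0.09511706] 0.014910158580923257
```

The fingers have gone about 4° past the expected angle and the opening has grown, so the lid is at its stop. I let it rise to the detent, release and retreat.

Call:
jog_arm:
  motion:
    - [0,0,-0.001,0,0,0,-1]
    - [0,0,-0.001,0,0,0,-1]
    - [0,0,0,0,0,0,-1]
    - [0,0,0,0,0,0,1]
    - [0,0,0,0,0,0,1]

```text
time_s: 8.8
ee_pos: [0.4472, -0.1711, 0.0721]
eef_rot: [3.142, -0.0, 0.47]
force: [0.6, -0.2, -0.0]
grip_width: 0.0272
grip_force: 0.0
```

Call:
jog_arm:
  motion:
    - [0,0,0,0,0,0,1]
    - [0,0,0,0,0,0,1]
    - [0,0,0,0,0,0,1]
    - [0,0,0,0,0,0,1]
    - [0,0,0,0,0,0,1]

```text
time_s: 9.3
ee_pos: [0.4472, -0.171, 0.0722]
eef_rot: [-3.142, 0.0, 0.47]
force: [0.5, 0.3, -0.8]
grip_width: 0.0675
grip_force: 0.0
```

Call:
jog_arm:
  motion:
    - [0,0,-0.02,0,0,0,1]
    - [0,0,-0.03,0,0,0,1]
    - [0,0,-0.03,0,0,0,1]
    - [0,0,-0.04,0,0,0,1]
    - [0,0,-0.02,0,0,0,1]

```text
time_s: 9.8
ee_pos: [0.4477, -0.1713, 0.2154]
eef_rot: [3.139, -0.002, 0.47]
force: [0.1, -0.1, -0.4]
grip_width: 0.094
grip_force: 0.0
```

Call:
jog_arm:
  motion:
    - [-0.04,0.02,0,0,0,0,1]
    - [-0.04,0.02,0,0,0,0,1]
    - [-0.04,0.02,0,0,0,0,1]
    - [-0.04,0.02,0,0,0,0,1]
    - [-0.04,0.02,0,0,0,0,1]

```text
time_s: 10.3
ee_pos: [0.3128, -0.352, 0.2124]
eef_rot: [3.141, -0.0, 0.47]
force: [0.4, -0.6, 0.8]
grip_width: 0.0941
grip_force: 0.0
```

```bash
python3 - <<'E'
import cv2,numpy as np
from station import ctrl
a=ctrl.camera("top")[181:241,331:391,::-1];b=ctrl.camera("side")[155:225,300:370,::-1]
cv2.imwrite("pics/f.png",np.hstack([cv2.resize(i,(390,390),interpolation=cv2.INTER_CUBIC) for i in(a,b)]))
E
```

```text
(no output)
```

View pics/f.png

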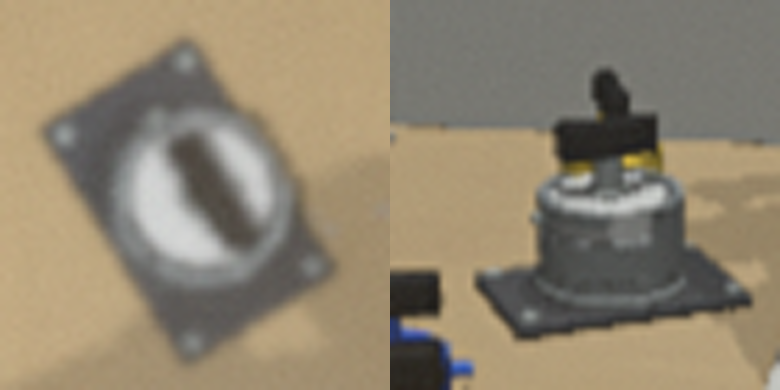

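The bar now lies along the plate: about 57° in the crop against 56.9° for the plate edge. Its centre in the side view is at about (339,179.6). I check the height from that.

```bash
python3 - <<'E'
from h import *
for z in (.086,.089,.096): print(z,proj("side",[[.447,-.171,z]]).round(1))
t=np.radians(31.5);u=np.array([np.cos(t),np.sin(t)]);v=np.array([-u[1],u[0]])
# expected outline of bar if locked / unlocked-height, in crop coords
for z in (.089,.096):
  P=[[*(np.array([.447,-.171])+a*.028*u+b*.007*v),z+c] for a in(-1,1) for b in (-1,1) for c in(-.011,.011)]
  q=(proj("side",P)-[300,155]+.5)*390/70
  print(z,"crop x",q[:,0].min()+390,q[:,0].max()+390,"y",q[:,1].min(),q[:,1].max())
E
```

```text
0.086 [[339.1 180.4]]
0.089 [[339.1 179.4]]
0.096 [[339.1 177.1]]
0.089 crop x 555.3015365105283 665.7657644195051 y 108.81270418451201 168.94154869818158
0.096 crop x 555.0801148238387 665.7776936376667 y 96.07140734154657 156.110459954851
```

```bash
python3 -c "
from station import ctrl
print(ctrl.hand_in())"
```

```text
the job is handed in; nothing more can be done
None
```

The lid is pressed down, turned a quarter turn clockwise and locked at about 89 mm with its bar along the base plate; the other pot was not touched, and the job is handed in at about 10 s.

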